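# Set out sections and test bars for the microscope

## Task

Set out this batch for the microscope: stand every polished steel section from the grooved rack side by side on the white easel, resting on its ledge and leaning against its back, and lay every steel test bar (one or two) flat on the floor of the white tray. The bars lie one behind the other inside the clear tube: tip its mouth down so that a bar slides out against the stop, bring the tube level again, draw the bar out by its exposed end, and repeat until the tube is empty. Leave the tube level and do not disturb the other things on the bench.

Things in the scene. Friction and masses are not known exactly. Their poses are not given: they have to be found in the camera images.
- tube (a joint): tilt of the clear tube about its pivot (rad): 0 = level (end stop, as at the start), 0.65 = mouth fully down (end stop). The hinge is stiff: the tube stays where it is left; 3 to 6 N pressed down on an end pad turns it (front pad: mouth down; rear pad: back to level)
- stand: grey base plate 290 x 100 x 8 mm fixed to the bench, with two aluminium cheeks (36 mm along x, 48 mm wide over all, 126 mm high) that hold the tube's pivot. Origin on the bench right below the pivot; x = the way the level tube's mouth faces, z up. Pivot axis along y, 110 mm above the origin
- stop_top (a point): top edge of the fixed curved aluminium stop, 20 mm wide, ahead of the mouth, concentric with the pivot at 137 mm radius, from here (0.2 rad below level) down to 0.75 rad; post behind it to 154 mm ahead of the origin. It halts a bar sliding out of the tipped tube with some 37 mm exposed; with the tube level the bar is drawn straight out over it
- tube_mouth (a point): centre of the open mouth of the clear square plastic tube (200 mm long, 26 x 26 mm outside, 20 x 20 mm bore, 3 mm wall, far end closed). The tube reaches 100 mm either way from the pivot. Its axes: x along the tube out of the mouth, y along the pivot axis, z out of its top side. Bars inside lie one behind the other; they slide when the tube is fully down and lie still when it is level.
- tube_front_pad (a point): middle of the upper face of the small grey pad (28 x 28 mm) on top of the tube near the mouth: 85 mm ahead of the pivot along the tube, 16 mm above its axis
- tube_rear_pad (a point): the same pad near the closed end: 85 mm behind the pivot along the tube, 16 mm above its axis
- rack: white plastic grooved rack fixed to the bench, 145 (x) x 77 (y) mm, 44 mm high. Origin at the centre of its underside. Three grooves across it at x = -45, 0 and 45 mm, 9 mm wide (x), 67 mm long (y), floor 10 mm above the bench; each holds one section or none
- easel: white plastic easel fixed to the bench. Origin at the centre of its underside, z up, long side (260 mm) along y. A ledge 13 mm deep runs along y; at its inner corner (x = 0, 22 mm up) rises the back, leaning 0.25 rad from vertical towards +x, 30 mm high along its slope; the ledge is square to the back and has a lip 7 mm high on its -x edge. Room for three sections side by side
- easel_ledge (a point): middle of the ledge's inner corner, where ledge and back meet
- tray: loose white metal tray, 190 (x) x 160 (y) mm, 16 mm high, walls and floor 5 mm; origin at the centre of its underside, z up
- plate1_c (a point): centre of a polished steel section, a plain rectangular plate 6 mm thick (x) x 60 mm wide (y) x 70 mm high (z), 0.19 kg, standing upright in a groove of the rack with its upper 40 mm or so free (may be absent)
- plate2_c (a point): centre of a polished steel section, a plain rectangular plate 6 mm thick (x) x 60 mm wide (y) x 70 mm high (z), 0.19 kg, standing upright in a groove of the rack with its upper 40 mm or so free (may be absent)
- plate3_c (a point): centre of a polished steel section, a plain rectangular plate 6 mm thick (x) x 60 mm wide (y) x 70 mm high (z), 0.19 kg, standing upright in a groove of the rack with its upper 40 mm or so free (may be absent)
- bar1_c (a point): centre of a square steel test bar, 85 mm long (x), 14 x 14 mm, 0.13 kg, hidden in the tube at the start, the one nearer the mouth (may be absent)
- bar2_c (a point): centre of an identical test bar, at the start the one nearer the closed end of the tube (may be absent)
- puck1: black resin disc, 30 mm across, 20 mm high; origin under its centre; bystander
- puck2: another such disc; bystander
- dish: shallow glass dish, 90 mm across, 18 mm high; bystander
- reagent: brown glass bottle, 60 mm across, 130 mm high; bystander
- slipbox: cardboard box 80 x 60 x 30 mm; bystander
There are look-alikes about, which are no part of the job. What is shaped like the part that bears plate3_c but blue or pink is not meant.

How it is judged:
By the outcome, as a careful person would: the job done as asked, in the order asked, and still so for the second after the job is handed in, with the robot touching nothing.
Of bar1, bar2 only 1 to 2 are there at a start; the rules pass over those that are not, and their reading is None.
Of plate1, plate2, plate3 only 2 to 3 are there at a start; the rules pass over those that are not, and their reading is None.
At some moment in a run one of tray may be knocked a few centimetres aside while the robot is not near it.
It also fails if it takes over 210 s, if anything falls off the work surface, if the arm or the gripper's body presses on something with over 40 N, if the wrist force passes 120 N, or if a joint passes its speed limit or range.

## Robot

A 6-joint arm with a two-finger parallel gripper is mounted at the origin on the work surface. World frame = base frame: x ahead of the robot, y to its left, z up, the work surface at z = 0. Lengths are in m, angles in rad, forces in N, time in s.
With the tool pointing down it reaches from about 0.2 to 0.875 m from the base axis. Payload 3.4 kg.
Tool frame: the origin (TCP) lies between the finger pads; the fingertips stand 25 mm ahead of it and the grasp point (between the pads) lies 6 mm ahead of it (r.nose_length is the z of the fingertips in the tool frame, in m); z points along the fingers, y is the line along which they close (so a half turn about z gives the same grasp; the last joint's range is limited). The gripper opens to 94 mm and grips with 3 to 60 N. Pads are 16 mm wide; open, the fingers measure 119 mm over their backs; the gripper's body (75 mm by 177 mm) begins 78 mm behind the grasp point.
Start: joints at [1.144, 0.276, 1.505, -0, 1.361, -0.121], TCP at [0.173, 0.548, 0.23] pointing down, gripper open.
Joint ranges: [-2.89, 2.89], [-0.75, 2.08], [0.22, 2.7], [-1.18, 4.32], [0.11, 2.71], [-2.7, 2.7]. Speed limits (rad/s): [2.57, 2.57, 3.14, 3.14, 3.14, 3.14].

## Interface

Orientations are given as a unit quaternion [w, x, y, z].
In Python, from plant import r, gripper_to, inverse_kinematics, vision, models, telemetry gives the robot as it stands. Calls block until the motion is done:
- r.move_to(position, orientation): joint-space move of the TCP to a pose.
- r.move_l(position, rot=None, vel=0.15, guard=None): straight line of the TCP; rot=None keeps the orientation; vel is the mean speed in m/s. With guard (N) it stops when the force on the tool has changed by that much, and returns True; else False.
- r.movej(angles): joint-space move.
- gripper_to(opening, f_grip=None): finger opening in m; f_grip is the grip in N (None keeps the last); returns when the fingers have stopped.
- r.hold(seconds).
- inverse_kinematics(position, orientation): joint angles nearest the present ones, or None.
- vision.snapshot(name): name is "scene" or "top" or "wrist"; returns the picture (400x640x3 uint8, red, green, blue); there is no depth.
- vision.get_calibration(name): a dict with "fx", "fy", "cx", "cy" (pixels), "position" and "orientation" of the camera in the world. Camera axes: x right, y down, z forward; pixel columns grow to the right and rows downward; lengths in m; the calibration is good to about 2 mm. A picture is of the moment at which its call begins: read the wrist's pose just before it. get_calibration takes no time and is no camera call; for the wrist camera it gives the pose at the moment of the call.
A pose or a line that the arm cannot do raises r.PlanningError and nothing moves.
- r.sign_off(): hands the job in; it is judged then, once.
Trained networks look in the newest picture that a camera, given by its name, has taken for a name from the list of things; names that differ only in an ending like _2 or _b are one class to them, and where a whole thing is asked for, a point or a joint stands for the part that bears it (a point fixed in the world has none). Each returns a list of dicts, best first, with "score" (0 to 1); they miss things now and then, are a little off and sometimes report something else, mostly with a low value. They report only what shows in the picture. A call takes as long as a camera call. They do not tell look-alikes from the thing itself.
- models.boxes_of(thing, camera): "at" ([x, y, z] in m, in world coordinates, good to about 4 mm: the middle of the surface that is visible of it).
- models.regions_of(thing, camera): "pixels" (400x640 bool, what is visible of it).
- models.mark_of(thing, camera): "at" ([x, y, z] in m, in world coordinates, good to about 4 mm: a listed point, or the origin of a listed thing).
Readings, each from a call of its own:
- telemetry.current_t(): time.
- telemetry.current_joints(): joint angles.
- telemetry.current_dq(): joint speeds.
- telemetry.current_joint_efforts(): joint torques, N m.
- telemetry.current_ee_pos(): TCP position.
- telemetry.current_tool_rot(): TCP orientation.
- telemetry.current_wrist_force(): force on the tool from outside, world axes, zero at the start.
- telemetry.current_torque(): the same for the moment, N m.
- telemetry.current_opening(): finger opening in m.
- telemetry.current_finger_force(): force on a finger pad.
Only numpy, scipy, OpenCV 4.12 (cv2) and the standard library are available. Lean on these libraries where they do the work, as an engineer would, in place of code of your own. Each camera call takes 0.05 s, during which the arm holds its last target. There are 200 camera calls.

## Working session

There is one attempt and no reset: what is moved stays moved. The work goes in short steps, each a Python script; the robot and the scene stay as the last script left them, time stands still between calls to the robot, and variables do not carry over. Pictures are saved under pics/ and viewed, at most 14 in all, crops included, and the job is handed in when it is done.

```bash
ls; mkdir -p pics
cat > /tmp/a.py <<'E'
from plant import r, gripper_to, inverse_kinematics, vision, models, telemetry
import cv2, numpy as np
for c in ["scene","top"]:
    im=vision.snapshot(c); cv2.imwrite(f"pics/{c}0.png",im[:,:,::-1])
    k=vision.get_calibration(c); print(c,k)
    for n in ["stand","stop_top","tube_mouth","tube_front_pad","tube_rear_pad","rack","easel","easel_ledge","tray","plate1_c","puck1","dish","reagent","slipbox"]:
        print(n,[(np.round(d["at"],3).tolist(),round(d["score"],2)) for d in models.mark_of(n,c)][:5])
print(telemetry.current_t())
E
python3 /tmp/a.py
```

```text
pics
scene {'fx': 381.03996333771846, 'fy': 381.03996333771846, 'cx': 319.1632700005607, 'cy': 196.56778529522228, 'position': array([1.18568696, 0.16306178, 0.74222922]), 'orientation': array([-0.24264117,  0.57248272,  0.72163907, -0.30434497])}
stand [([0.573, 0.294, -0.002], 0.78), ([0.391, 0.225, 0.001], 0.6), ([0.487, -0.148, 0.044], 0.33)]
stop_top [([0.549, 0.163, 0.085], 0.86)]
tube_mouth [([0.554, 0.194, 0.109], 0.86)]
tube_front_pad [([0.554, 0.212, 0.127], 0.64)]
tube_rear_pad [([0.589, 0.376, 0.126], 0.83), ([0.454, -0.231, 0.046], 0.55)]
rack [([0.47, -0.191, -0.004], 0.59), ([0.648, -0.262, 0.027], 0.53)]
easel [([0.648, -0.266, -0.002], 0.57)]
easel_ledge [([0.646, -0.266, 0.028], 0.58)]
tray [([0.508, -0.013, 0.003], 0.91), ([0.407, 0.342, 0.001], 0.67)]
plate1_c [([0.471, -0.19, -0.002], 0.59), ([0.456, -0.234, 0.045], 0.56)]
puck1 [([0.731, 0.201, 0.0], 0.63), ([0.72, 0.147, 0.001], 0.58)]
dish [([0.766, 0.05, -0.002], 0.62)]
reagent [([0.405, 0.34, 0.0], 0.74)]
slipbox [([0.389, 0.224, 0.002], 0.85), ([0.551, 0.193, 0.108], 0.2)]
top {'fx': 486.66085943581066, 'fy
[... 227 characters left out ...]
, 0.0], 0.82), ([0.388, 0.226, 0.002], 0.52)]
stop_top [([0.543, 0.16, 0.084], 0.8)]
tube_mouth [([0.553, 0.207, 0.125], 0.29)]
tube_front_pad [([0.555, 0.208, 0.126], 0.81)]
tube_rear_pad [([0.59, 0.375, 0.126], 0.7)]
rack [([0.468, -0.19, 0.004], 0.72)]
easel [([0.65, -0.261, -0.001], 0.77)]
easel_ledge [([0.643, -0.263, 0.023], 0.56)]
tray [([0.407, 0.343, 0.004], 0.69), ([0.507, -0.013, 0.002], 0.63)]
plate1_c [([0.459, -0.235, 0.046], 0.52), ([0.59, 0.38, 0.127], 0.51)]
puck1 [([0.721, 0.148, -0.003], 0.64), ([0.725, 0.202, 0.005], 0.44)]
dish [([0.769, 0.047, 0.001], 0.92), ([0.553, 0.192, 0.11], 0.71)]
reagent [([0.401, 0.339, 0.004], 0.81)]
slipbox [([0.388, 0.226, 0.002], 0.56)]
1.5
```

View pics/scene0.png

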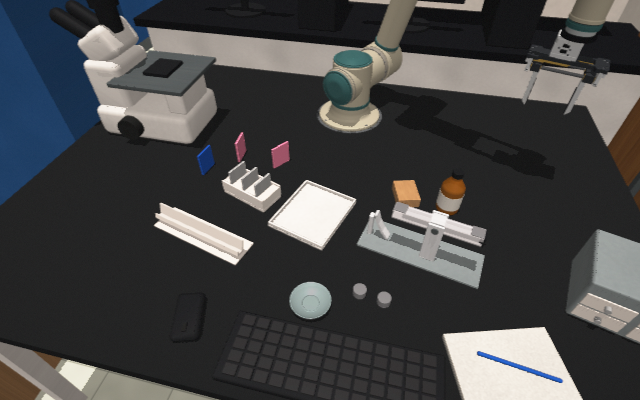

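View pics/top0.png

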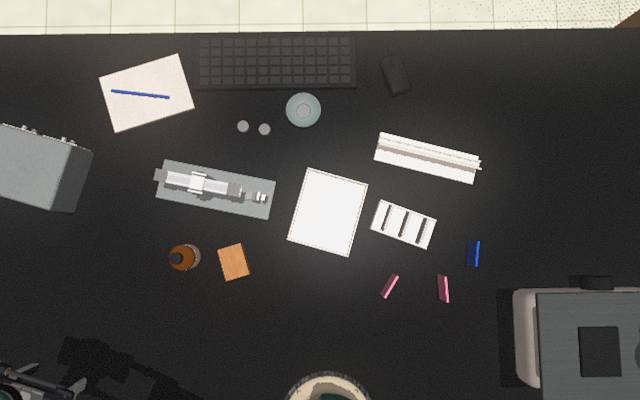

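Three grey plates stand in the rack (scene px ~(234,183), (250,176), (264,186)); the pink and blue free-standing look-alikes and the rest are clear of it. Now I'll take yaws from the regions and a close look with the wrist camera.

```bash
cat > h.py <<'E'
from plant import r, gripper_to, inverse_kinematics, vision, models, telemetry
import cv2, numpy as np
from scipy.spatial.transform import Rotation as R
def q(rot): return rot.as_quat(scalar_first=True)
def down(yaw, tilt_axis=None, tilt=0):
    """tool z down, tool y along (cos yaw, sin yaw); tilt about a world axis"""
    y=np.array([np.cos(yaw),np.sin(yaw),0]); z=np.array([0,0,-1.]); x=np.cross(y,z)
    rot=R.from_matrix(np.c_[x,y,z])
    if tilt_axis is not None: rot=R.from_rotvec(np.array(tilt_axis)*tilt)*rot
    return rot
def project(cal,P):
    c=R.from_quat(cal["orientation"],scalar_first=True).inv().apply(np.atleast_2d(P)-cal["position"])
    return np.c_[c[:,0]/c[:,2]*cal["fx"]+cal["cx"],c[:,1]/c[:,2]*cal["fy"]+cal["cy"]]
def onplane(cal,uv,z):
    uv=np.atleast_2d(uv).astype(float)
    d=np.c_[(uv[:,0]-cal["cx"])/cal["fx"],(uv[:,1]-cal["cy"])/cal["fy"],np.ones(len(uv))]
    d=R.from_quat(cal["orientation"],scalar_first=True).apply(d)
    return cal["position"]+d*((z-cal["position"][2])/d[:,2])[:,None]
def rects(thing,cam,cal,z,n=2):
    """footprint rectangles of the seen regions on the plane z: centre, (long,short), yaw of long side, score"""
    out=[]
    for d in models.regions_of(thing,cam)[:n]:
        v,u=np.nonzero(d["pixels"]); P=onplane(cal,np.c_[u,v],z)[:,:2]
        c,s,a=cv2.minAreaRect((P*1000).astype(np.float32)); a=np.deg2rad(a)
        if s[0]<s[1]: s=s[::-1]; a+=np.pi/2
        a=(a+np.pi/2)%np.pi-np.pi/2
        out.append((np.round(np.array(c)/1000,4),np.round(s,0),round(a,3),round(d["score"],2)))
    return out
def tcp_for(grasp,rot,off=0.006): return np.array(grasp)-rot.apply([0,0,off])
def snap(cam,name=None):
    cal=vision.get_calibration(cam); im=vision.snapshot(cam)
    if name: cv2.imwrite(f"pics/{name}.png",im[:,:,::-1])
    return cal,im
E
cat > /tmp/b.py <<'E'
from h import *
cal,im=snap("top")
for n,z in [("rack",.044),("easel",.03),("tray",.016),("stand",.008),("plate1_c",.08)]:
    for x in rects(n,"top",cal,z,4): print(n,*x)
r.move_to([0.50,-0.2,0.36],q(down(0)))
cal,im=snap("wrist","w1"); print(cal["position"],R.from_quat(cal["orientation"],scalar_first=True).as_matrix()[:,2])
for n,z in [("rack",.044),("easel",.03),("plate1_c",.08)]:
    for x in rects(n,"wrist",cal,z,4): print(n,*x)
for n in ["rack","easel","easel_ledge","plate1_c"]:
    print(n,[(np.round(d["at"],3).tolist(),round(d["score"],2)) for d in models.mark_of(n,"wrist")][:6])
print(telemetry.current_t())
E
PYTHONPATH=. python3 /tmp/b.py
```

```text
Traceback (most recent call last):
  File "h.py", line 1, in <module>
    from plant import r, gripper_to, inverse_kinematics, vision, models, telemetry
ModuleNotFoundError: No module named 'plant'
```

```bash
export PYTHONPATH=.:$PYTHONPATH; python3 /tmp/b.py
```

```text
rack [ 0.4739 -0.1912] [148.  79.] 1.212 0.73
rack [0.5843 0.3096] [222.  37.] 1.339 0.54
easel [ 0.6371 -0.2618] [262.  74.] 1.304 0.66
tray [ 0.5097 -0.0084] [196. 166.] -0.306 0.55
tray [0.7278 0.2003] [31. 27.] 0.769 0.4
stand [0.5735 0.2796] [307. 102.] 1.354 0.63
stand [ 0.4751 -0.204 ] [66. 14.] -0.354 0.48
plate1_c [ 0.4568 -0.2309] [63. 16.] -0.358 0.71
plate1_c [ 0.5049 -0.009 ] [187. 157.] -0.306 0.48
[ 0.49995945 -0.1266212   0.5151088 ] [ 2.35256304e-04 -2.48767960e-01 -9.68563083e-01]
rack [ 0.4733 -0.1924] [146.  79.] 1.199 0.7
easel [ 0.6323 -0.2654] [269.  74.] 1.3 0.78
plate1_c [ 0.4587 -0.2301] [59. 17.] -0.368 0.72
plate1_c [ 0.475  -0.1881] [134.  71.] 1.201 0.36
rack []
easel [([0.645, -0.264, -0.001], 0.6)]
easel_ledge [([0.646, -0.269, 0.028], 0.88)]
plate1_c [([0.459, -0.237, 0.045], 0.85)]
5.1083
```

View pics/w1.png

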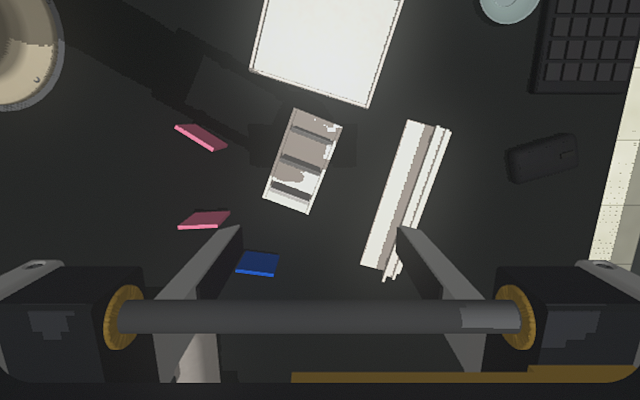

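The wrist view shows the rack at (303,160) with plates edge-on, and the easel from (366,265) to (440,125). I need to see which side of the easel has the ledge, so I'll enlarge it.

```bash
python3 -c "
import cv2,numpy as np
a=cv2.imread('pics/w1.png')[100:290,255:460]; b=cv2.imread('pics/scene0.png')[150:270,145:290]
a=cv2.resize(a,(430,400),interpolation=2); b=cv2.resize(b,(370,306),interpolation=2)
c=np.zeros((400,800,3),np.uint8); c[:,:430]=a; c[:306,430:]=b; cv2.imwrite('pics/crop1.png',c)"
```

```text
(no output)
```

View pics/crop1.png

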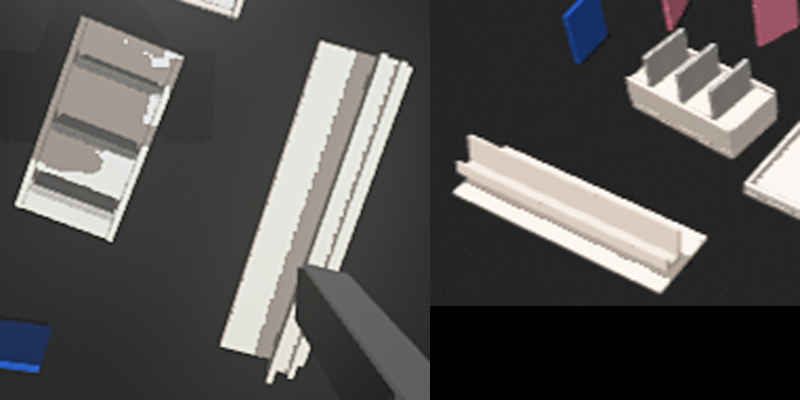

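The ledge and lip face away from the robot (world +x), and the back leans towards the robot, so easel +x has yaw ≈ 2.873. Now the first plate.

```bash
cat > p.py <<'E'
from h import *
RC=np.array([0.473,-0.192]); RY=1.207
CORNER=np.array([0.6463,-0.2652,0.022]); EY=2.873; T=0.25
ex=np.array([np.cos(EY),np.sin(EY),0]); ey=np.array([-np.sin(EY),np.cos(EY),0]); ez=np.array([0,0,1.])
u=np.sin(T)*ex+np.cos(T)*ez; n=-np.cos(T)*ex+np.sin(T)*ez
def rots(yg,yp):
    y=np.array([np.cos(yp),np.sin(yp),0]); y=n*np.sign(y@n)
    return down(yg), R.from_matrix(np.c_[np.cross(y,-u),y,-u])
def plate(gx,yo,yg,yp):
    rg,rp=rots(yg,yp)
    g=np.r_[RC+gx*np.array([np.cos(RY),np.sin(RY)]),0.068]
    gripper_to(0.034)
    r.move_to(tcp_for(g+[0,0,.09],rg),q(rg))
    if r.move_l(tcp_for(g,rg),vel=0.1,guard=6): print("touch going down",telemetry.current_ee_pos())
    gripper_to(0,f_grip=40); print("opening",telemetry.current_opening())
    r.move_l(tcp_for(g+[0,0,.13],rg),vel=0.12)
    b=CORNER+yo*ey+n*.007+u*.058
    r.move_to(tcp_for(b+u*.09,rp),q(rp))
    r.move_l(tcp_for(b+u*.006,rp),vel=0.1)
    t=r.move_l(tcp_for(b+u*.006-n*.007,rp),vel=0.01,guard=2.5)
    p=telemetry.current_ee_pos()-tcp_for(b,rp); print("back",t,"n",p@n,"u",p@u)
    b2=b+n*(p@n+.0007)
    t=r.move_l(tcp_for(b2-u*.004,rp),vel=0.01,guard=4)
    p=telemetry.current_ee_pos()-tcp_for(b,rp); print("down",t,"n",p@n,"u",p@u,"open",telemetry.current_opening())
    gripper_to(0.03)
    r.move_l(telemetry.current_ee_pos()+u*.08,vel=0.1)
    print(telemetry.current_t())
E
python3 - <<'E'
from p import *
for yg in (RY,RY-np.pi):
    for yp in (EY,EY-np.pi):
        rg,rp=rots(yg,yp)
        for gx in (-.045,.045):
            a=inverse_kinematics(tcp_for(np.r_[RC,.068],rg),q(rg)); 
        s=[inverse_kinematics(tcp_for(CORNER+o*ey+u*.06,rp),q(rp)) for o in (-.07,.07)]
        print(yg,yp,np.round(a,2) if a is not None else a,[None if k is None else np.round(k,2) for k in s])
E
```

```text
1.207 2.873 [-0.52  0.32  1.87 -0.    0.95 -1.73] [None, array([-0.64,  0.44,  1.66,  0.12,  0.81,  2.69])]
1.207 -0.2685926535897929 [-0.52  0.32  1.87 -0.    0.95 -1.73] [array([-0.41,  0.42,  1.7 ,  0.05,  0.77, -0.17]), array([-0.64,  0.44,  1.66,  0.12,  0.81, -0.45])]
-1.934592653589793 2.873 [-0.52  0.32  1.87 -0.    0.95  1.41] [None, array([-0.64,  0.44,  1.66,  0.12,  0.81,  2.69])]
-1.934592653589793 -0.2685926535897929 [-0.52  0.32  1.87 -0.    0.95  1.41] [array([-0.41,  0.42,  1.7 ,  0.05,  0.77, -0.17]), array([-0.64,  0.44,  1.66,  0.12,  0.81, -0.45])]
```

Run:
```python
from p import *
plate(.045,.068,RY,EY-np.pi)
r.move_to([0.5,-0.08,0.36],q(down(-0.27)))
snap("wrist","w2"); snap("scene","s2")
a=cv2.imread('pics/w2.png'); b=cv2.imread('pics/s2.png')[150:270,145:290]
cv2.imwrite('pics/c2.png',np.hstack([cv2.resize(a[0:400],(480,300)),cv2.resize(b,(320,300))]))
```

```text
opening 0.0057749616017327985
back True n -0.002223903133372031 u 0.006205849473043198
down True n -0.0020511689597397667 u -0.00021352537507454835 open 0.005838245778457969
14.7167
```

View pics/c2.png

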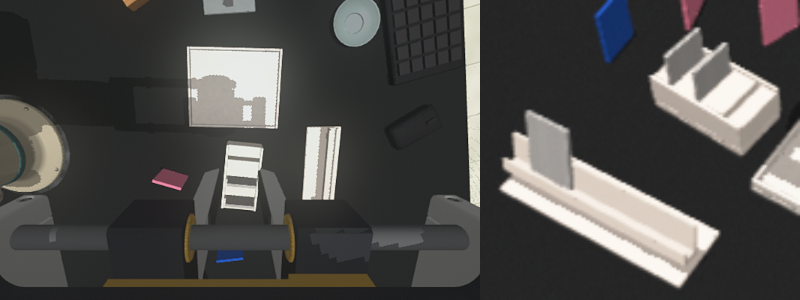

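The first plate leans correctly on the easel, at the left end in the scene crop. Next, the other two.

Run:
```python
from p import *
plate(0,0,RY,EY-np.pi)
plate(-.045,-.068,RY,EY-np.pi)
r.move_to([0.56,0.02,0.42],q(down(-0.2)))
a,_=snap("scene","s3")
cal,im=snap("wrist","w3")
c=cv2.imread('pics/s3.png')[130:280,140:500]
cv2.imwrite('pics/c3.png',np.vstack([cv2.resize(c,(640,267)),cv2.imread('pics/w3.png')[:330]]))
for n in ["stand","stop_top","tube_mouth","tube_front_pad","tube_rear_pad","tray"]:
    print(n,[(np.round(d["at"],3).tolist(),round(d["score"],2)) for d in models.mark_of(n,"wrist")][:3])
print(rects("tray","wrist",cal,.016,1), rects("stand","wrist",cal,.008,1))
```

```text
opening 0.005731043964457318
back True n -0.00259632959647946 u 0.00618136498859214
down True n -0.002441277606050232 u -0.00010771750926589214 open 0.005634403293778154
25.6
opening 0.005917216222547471
back True n -0.002983658274775736 u 0.00613735660769306
down True n -0.002826050313401618 u 2.0216781104394823e-06 open 0.005708728445509806
35.175
stand []
stop_top [([0.547, 0.159, 0.081], 0.67)]
tube_mouth [([0.548, 0.195, 0.111], 0.68)]
tube_front_pad [([0.55, 0.205, 0.128], 0.71)]
tube_rear_pad []
tray [([0.507, -0.005, 0.001], 0.89)]
[(array([ 0.5084, -0.0085]), array([190., 161.]), np.float64(-0.294), 0.79)] [(array([0.5552, 0.2051]), array([151., 103.]), np.float64(1.358), 0.77)]
```

View pics/c3.png

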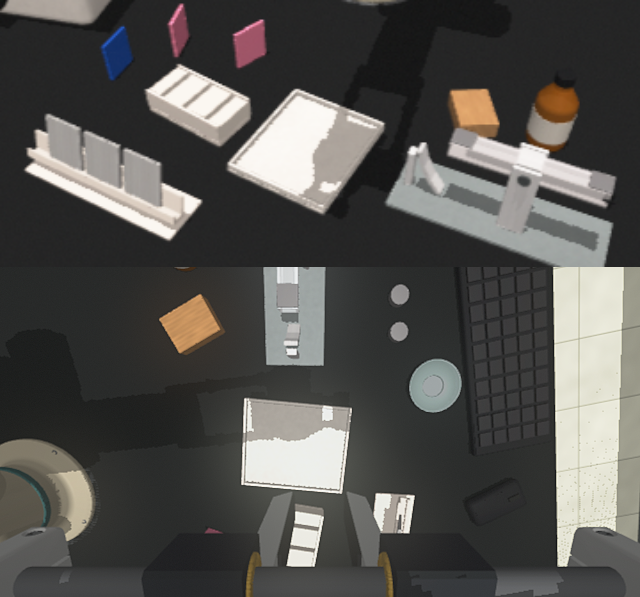

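All three plates stand on the easel. Next I'll tip the tube with closed fingers on the front pad, then bring it level with the rear pad.

```bash
cat > t.py <<'E'
from h import *
PV=np.array([0.572,0.2925,0.110]); TY=-1.782
tx=np.array([np.cos(TY),np.sin(TY),0]); ty=np.array([-np.sin(TY),np.cos(TY),0]); ez=np.array([0,0,1.])
ROT=down(TY+np.pi/2)
def tip(x,z): return tcp_for(PV+tx*x+ez*z,ROT,r.nose_length)
def press(side,t0,t1):
    """press the pad (side=+1 front, -1 rear) from tube tilt t0 to t1"""
    def at(t,dz=0): return tip(side*.085*np.cos(t)+.016*np.sin(t),-side*.085*np.sin(t)+.016*np.cos(t)+.008*np.tan(t)+dz)
    gripper_to(0.0,f_grip=10)
    r.move_to(at(t0,.06),q(ROT))
    print("touch",r.move_l(at(t0,-.003),vel=.04,guard=2.5),telemetry.current_wrist_force()[2])
    for t in np.linspace(t0,t1,8)[1:]:
        if r.move_l(at(t,-.001),vel=.05,guard=12): print("guard at",t); break
    s=r.move_l(at(t1,-.006),vel=.02,guard=9)
    p=telemetry.current_ee_pos()-at(t1); print("end",s,p[2],telemetry.current_wrist_force().round(1),telemetry.current_t())
    if side>0: r.hold(1.5)
    r.move_l(telemetry.current_ee_pos()+ez*.07,vel=.15)
def cycle(name):
    press(1,0,.65); snap("scene",name+"_down"); press(-1,.65,0)
    r.move_to(tip(.20,.20),q(ROT)); snap("scene",name+"_s"); return snap("wrist",name+"_w")
E
python3 - <<'E'
from t import *
print(r.nose_length,[None if (k:=inverse_kinematics(tip(a,b),q(ROT))) is None else np.round(k,2) for a,b in ((.085,.02),(.2,.2),(-.085,.08),(.22,.01))])
cycle("cy1")
a=cv2.imread('pics/cy1_down.png')[170:290,350:500];b=cv2.imread('pics/cy1_s.png')[170:290,350:500];c=cv2.imread('pics/cy1_w.png')
cv2.imwrite('pics/c4.png',np.vstack([np.hstack([cv2.resize(k,(320,256)) for k in (a,b)]),c[:340]]))
E
```

```text
0.025 [array([ 0.24,  0.35,  1.59, -0.  ,  1.2 ,  0.46]), array([ 0.05,  0.18,  1.38, -0.  ,  1.58,  0.26]), array([ 0.47,  0.47,  1.23, -0.  ,  1.43,  0.68]), array([ 0.02,  0.27,  1.73, -0.  ,  1.13,  0.23])]
touch True 2.2616298191495736
end True -0.0010901078168340655 [-1.  -2.4  5.4] 42.3083
touch True 3.18450934543181
guard at 0.0
end True 0.00024992852747446337 [ 0.7 -0.7  5.7] 49.1833
```

View pics/c4.png

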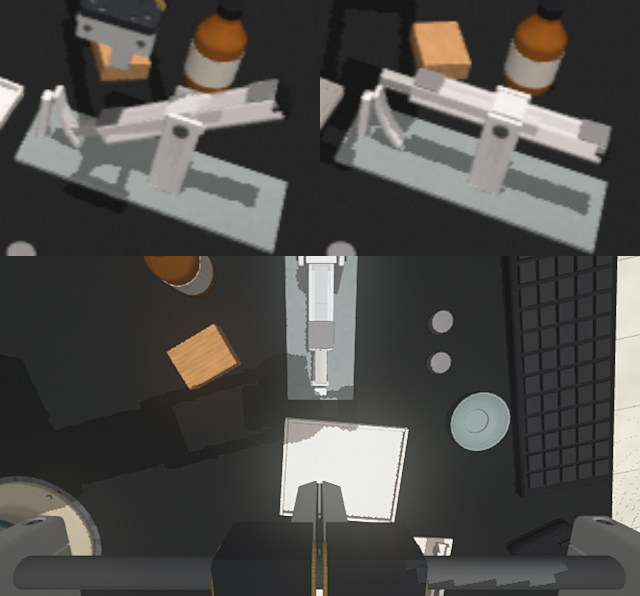

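The tube is level again and one bar shows ~37 mm at the mouth. I'll draw it out, re-locate the tray, and lay it down.

```bash
cat > b.py <<'E'
from t import *
def tray():
    """tray centre and x-axis yaw from the pictures"""
    est=[]
    for cam in ("top","scene"):
        cal,_=snap(cam)
        m=[d["at"] for d in models.mark_of("tray",cam) if abs(d["at"][2])<.01 and d["score"]>.3]
        x=rects("tray",cam,cal,.016,1); print(cam,np.round(m,3).tolist(),x)
        est+=[k for k in x if abs(k[1][0]-190)<12 and abs(k[1][1]-160)<12]
    e=sorted(est,key=lambda k:-k[3])[0]; return e[0],e[2]
def draw(off):
    gripper_to(.04,f_grip=40)
    r.move_to(tip(.120,.05),q(ROT))
    print("touch",r.move_l(tip(.120,-.0085),vel=.05,guard=4))
    gripper_to(0,f_grip=40); o=telemetry.current_opening(); print("opening",o)
    if o<.01: return
    r.move_l(tip(.124,-.0078),vel=.03)
    r.move_l(tip(.200,-.0078),vel=.06); r.move_l(tip(.215,.05),vel=.1)
    print("opening",telemetry.current_opening())
    c,yaw=tray(); place(c,yaw,off)
def place(c,yaw,off):
    d=np.array([np.cos(yaw-np.pi/2),np.sin(yaw-np.pi/2),0]); e=np.array([np.cos(yaw),np.sin(yaw),0])
    rot=down(yaw); g=np.r_[c,0]+d*.0255+e*off
    f=lambda z: tcp_for(g+ez*z,rot,r.nose_length)
    r.move_to(f(.10),q(rot)); r.move_l(f(.02),vel=.08)
    print("down",r.move_l(f(.0065),vel=.02,guard=4),telemetry.current_ee_pos()[2]-.025)
    gripper_to(.03); r.move_l(f(.10),vel=.12); print(telemetry.current_t())
E
python3 - <<'E'
from b import *
draw(-.04)
r.move_to(tip(.20,.20),q(ROT)); cal,im=snap("scene","s5"); snap("wrist","w5")
print(models.mark_of("bar1_c","scene")[:3])
c=cv2.imread('pics/s5.png')[150:290,250:500]
cv2.imwrite('pics/c5.png',np.vstack([cv2.resize(c,(500,280)),cv2.imread('pics/w5.png')[:300,70:570]]))
E
```

```text
touch False
opening 0.013521231128136977
opening 0.013664040296625778
top [[0.547, 0.012, 0.001]] [(array([ 0.5426, -0.0084]), array([188., 120.]), np.float64(-0.307), 0.91)]
scene [[0.547, 0.009, 0.001], [0.768, 0.047, -0.002]] [(array([0.5555, 0.0123]), array([197., 163.]), np.float64(-0.284), 0.96)]
down True 0.006612202511819251
60.875
[{'at': [0.514, 0.0243, 0.0168], 'score': 0.59}]
```

View pics/c5.png

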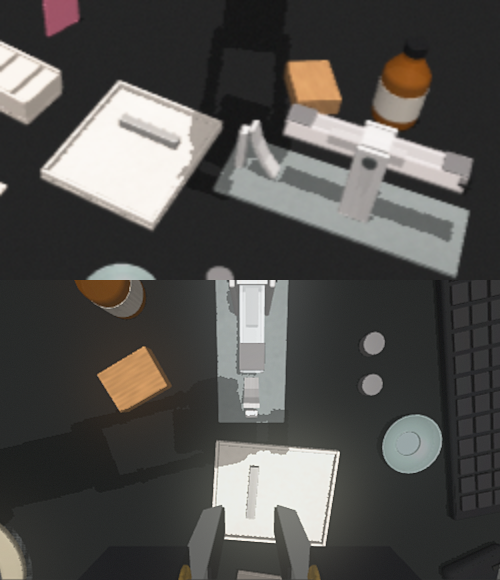

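The tray had been knocked to (0.547, 0.011), and the bar lies in it at its new place. A grey shape shows inside the tube, likely a second bar, so I'll run a second cycle.

Run:
```python
from t import *
cycle("cy2")
a=cv2.imread('pics/cy2_down.png')[170:290,350:500];b=cv2.imread('pics/cy2_s.png')[170:290,350:500];c=cv2.imread('pics/cy2_w.png')
cv2.imwrite('pics/c6.png',np.vstack([np.hstack([cv2.resize(k,(320,256)) for k in (a,b)]),c[:340]]))
```

```text
touch True 1.6558388641982371
end True -0.0009736684259230438 [-1.2 -1.4  5.9] 66.9333
touch True 3.6801478789838935
guard at 0.0
end True 0.00025695039684803245 [-1.1  0.3  5.1] 73.8083
```

View pics/c6.png

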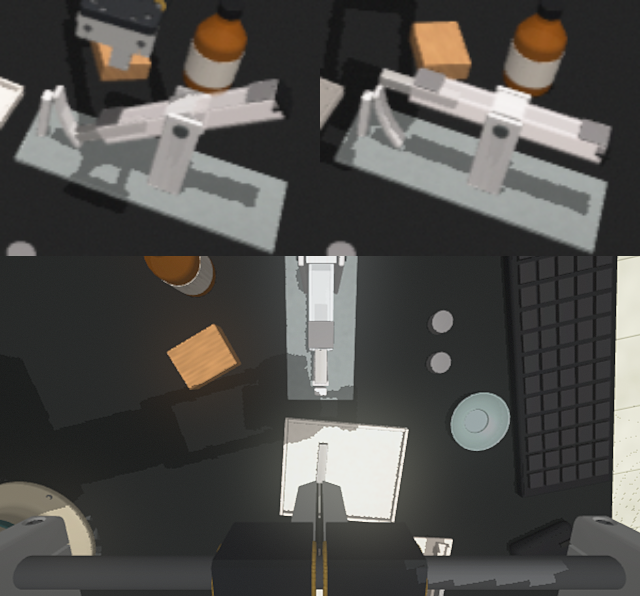

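A second bar shows at the mouth, so I'll draw it out and lay it beside the first.

Run:
```python
from b import *
draw(.03)
r.move_to([0.3,0.15,0.4],q(ROT)); snap("scene","s7"); snap("top","t7")
print(models.mark_of("bar1_c","top")[:3], telemetry.current_t())
c=cv2.imread('pics/s7.png')[130:300,140:500]
cv2.imwrite('pics/c7.png',np.vstack([cv2.resize(c,(640,302)),cv2.resize(cv2.imread('pics/t7.png')[120:260,140:500],(640,249))]))
```

```text
touch False
opening 0.013317739779126174
opening 0.013756045671153195
top [[0.545, 0.011, 0.003]] [(array([ 0.5429, -0.01  ]), array([192., 125.]), np.float64(-0.314), 0.57)]
scene [[0.55, 0.011, 0.0]] [(array([0.5565, 0.0122]), array([200., 165.]), np.float64(-0.299), 0.85)]
down True 0.006635681029895479
85.5833
[{'at': [0.6481, -0.2601, -0.0005], 'score': 0.51}, {'at': [0.5198, 0.024, 0.0105], 'score': 0.45}, {'at': [0.582, 0.0018, 0.0123], 'score': 0.35}] 87.3083
```

View pics/c7.png

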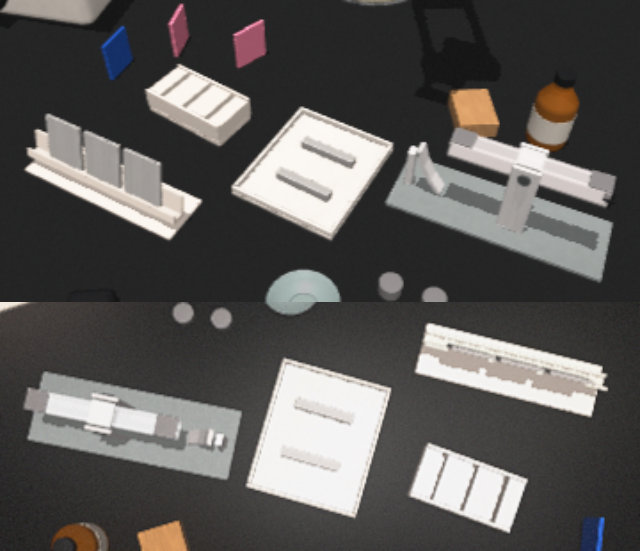

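Both bars lie flat in the tray, three plates stand on the easel, and the tube is level and empty. Handing in.

```bash
python3 -c "
from plant import r
print(r.sign_off())"
```

```text
the job is handed in; nothing more can be done
None
```

The job is handed in: all three steel sections lean on the easel, both test bars lie flat in the tray (which got knocked aside mid-run and was found again), and the tube is empty and level.

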